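Walk the chopping block round to the granite slab

TASK

The heavy chopping block stands end-on to the red granite slab. Without gripping or lifting it, walk it round by fingertip pushes at alternate corners, turning it on the spot (its middle straying less than 5 cm from where it stands now, and no corner knocking the slab) until a long side, either one, faces the slab squarely; then slide it gently up until that side lies flush against the slab's front edge all along, with neither end of the block sticking out past the slab's ends. Leave the mills, mug, jar, spoon and bowl where they are.

Things in the scene. Friction and masses are not known exactly. Their poses are not given: they have to be found in the camera images.
- block: loose end-grain hardwood chopping block with a chequered top, about 1 kg (0.85 to 1.15), 120 mm (its x) by 190 mm (its y, the long way) by 55 mm high, corners slightly rounded; it slides flat on the worktop when pushed low on a side (about 4 to 15 N, least at a corner). Origin: centre of its underside, z up. The two long sides are alike; it starts with its long way 57 to 90 degrees off the slab's front edge, the shorter turn being either clockwise or anticlockwise.
- slab: dark red granite slab fixed to the worktop, 110 mm (its x) by 340 mm (its y) by 26 mm high, the two mills standing on its rear half. Origin: centre of its underside, z up. Its front edge, the one the block goes against, is its long -x side, which looks towards the robot, 55 mm from the origin.
- salt_mill: clear mill with a steel cap, 52 mm across, 112 mm high, standing on the slab; origin at the centre of its foot. Leave alone.
- pepper_mill: dark mill with a steel cap, same size, standing on the slab; origin at the centre of its foot. Leave alone.
- mug: blue-green mug, 80 mm across, 90 mm high, handle at its +y, on the worktop on the slab's +y side of the block, 0.26 m or more from the slab's middle line; origin at the centre of its foot. Leave alone.
- jar: amber glass jar, 68 mm across, 100 mm high, on the worktop on the slab's -y side of the block, 0.26 m or more from the slab's middle line; origin at the centre of its foot. Leave alone.
- spoon: steel spoon with a wooden handle, lying flat on the worktop along its x, 200 mm long, beyond the slab's -y end; origin near its middle. Leave alone.
- bowl: white bowl, 110 mm across, 50 mm high, on the worktop beyond the slab's +y end; origin at the centre of its foot. Leave alone.
Not all that is in view belongs to the job. Of the things that look like the block, the smallest one is meant.

How it is judged:
On the way:
1. a long side of the block faces the slab (within 0.2 rad) while it still stands clear of it (angle between the y axis of block and the y axis of slab, either way round below 0.2 rad and x of block in the frame of slab below -0.125 m and height (world z) of block below 0.006 m), for 0.1 s.
At the end, for the whole second after the job is handed in: The block lies flat and still on the worktop with a long side against the slab's front edge: parallel within 0.05 rad, mean gap under 6 mm, its middle within 78 mm of the slab's middle line; the six bystanders are within 20 mm of where they began (angle between the y axis of block and the y axis of slab, either way round below 0.05 rad and x of block in the frame of slab between -0.121 and -0.108 m and y of block in the frame of slab between -0.078 and 0.078 m and height (world z) of block below 0.005 m and angle between block's own z axis and vertical below 0.04 rad and linear speed of block below 0.01 m/s and distance of each of salt_mill, pepper_mill, mug, jar, spoon, bowl from where it was at the start of the episode below 0.02 m); the robot touches nothing.
It fails at once if the block is lifted or tipped (height (world z) of block above 0.012 m or angle between block's own z axis and vertical above 0.12 rad).
It fails at once if the block's middle strays more than 5 cm from its start before it faces the slab (within 0.3 rad) (angle between the y axis of block and the y axis of slab, either way round above 0.3 rad and distance of block from where it was at the start of the episode above 0.05 m).
It fails at once if a corner of the block knocks the slab while the block is still more than 0.3 rad askew (angle between the y axis of block and the y axis of slab, either way round above 0.3 rad and contact force between block and slab above 0.5 N).
It fails at once if the block is shoved hard (faster than 0.4 m/s) (linear speed of block above 0.4 m/s).
It fails at once if a bystander is moved more than 20 mm (distance of any of salt_mill, pepper_mill, mug, jar, spoon, bowl from where it was at the start of the episode above 0.02 m).
It also fails if it takes over 72 s, if anything falls off the work surface, if the arm or the gripper's body presses on something with over 40 N, if the wrist force passes 120 N, or if a joint passes its speed limit or range.

ROBOT

A 7-joint arm with a two-finger parallel gripper is mounted at the origin on the work surface. World frame = base frame: x ahead of the robot, y to its left, z up, the work surface at z = 0. Lengths are in m, angles in rad, forces in N, time in s.
With the tool pointing down it reaches from about 0.4 to 0.9 m from the base axis. Payload 5.6 kg.
Tool frame: the origin (TCP) lies midway between the tips of the shut fingers; the grasp point (between the pads) lies 19 mm behind it; z points along the fingers, y is the line along which they close (so a half turn about z gives the same grasp; the last joint's range is limited). The gripper opens to 92 mm and grips with 3 to 60 N. Pads are 20 mm wide; open, the fingers measure 128 mm over their backs; the gripper's body (75 mm by 189 mm) begins 69 mm behind the grasp point.
Start: joints at [-0.043, 0.468, -0.012, 1.603, 0.006, 1.071, -0.056], TCP at [0.65, -0, 0.215] pointing down, gripper open.
Joint ranges: [-2.53, 2.53], [-0.31, 2.02], [-1.57, 1.55], [0.28, 2.44], [-1.29, 4.43], [0.15, 1.84], [-2.92, 2.92]. Speed limits (rad/s): [2.57, 2.57, 3.14, 3.14, 3.14, 3.14, 3.14].

INTERFACE

Orientations are given as a 3x3 rotation matrix whose columns are the frame's x, y, z axes.
In Python, from station import env, effector, solver, viewer, workorder, search_frame, tip_of gives the robot as it stands. Calls block until the motion is done:
- env.reach(position, orientation): joint-space move of the TCP to a pose.
- env.movel(position, frame=None, rate=0.15): straight line of the TCP; frame=None keeps the orientation; rate is the mean speed in m/s.
- env.goto_joints(angles): joint-space move.
- effector.release() and effector.grasp(squeeze=None): open the fingers fully, or close them until they stop; squeeze is the grip in N (None keeps the last).
- env.pause(seconds).
- solver.inverse_kinematics(position, orientation): joint angles nearest the present ones, or None.
- env.sense(): the state.
- viewer.read_camera(name): name is "scene" or "side" or "wrist"; returns (picture, depth): 384x512x3 uint8, red, green, blue; 384x512 float32, m along the optical axis (not along the pixel's ray), 0 where there is no reading.
- viewer.camera_info(name): a dict with "intrinsics" (3x3 intrinsics, pixels), "eye" and "rotation" of the camera in the world; the wrist camera has in their place "T_tool_cam" (4x4, takes a point from camera to tool coordinates, whose origin is the TCP and whose axes are the flange's). Camera axes: x right, y up, looking along -z (the intrinsics and any distortion apply to the point x, -y, -z); pixel columns grow to the right and rows downward; lengths in m; the calibration is good to about 2 mm. A picture is of the moment at which its call begins: read the wrist's pose just before it. camera_info takes no time and is no camera call.
A pose or a line that the arm cannot do raises env.PlanningError and nothing moves.
- workorder.finish_job(): hands the job in; it is judged then, once.
Trained networks look in the newest picture that a camera, given by its name, has taken for a name from the list of things; names that differ only in an ending like _2 or _b are one class to them, and where a whole thing is asked for, a point or a joint stands for the part that bears it (a point fixed in the world has none). Each returns a list of dicts, best first, with "score" (0 to 1); they miss things now and then, are a little off and sometimes report something else, mostly with a low value. They report only what shows in the picture. A call takes as long as a camera call. They do not tell look-alikes from the thing itself.
- search_frame(camera, name): "at" ([x, y, z] in m, in world coordinates, good to about 4 mm: the middle of the surface that is visible of it).
- tip_of(camera, name): "at" ([x, y, z] in m, in world coordinates, good to about 4 mm: a listed point, or the origin of a listed thing).
The state is a dict: "t": time; "joint_positions": joint angles; "joint_velocities": joint speeds; "tau": joint torques, N m; "ee_pos": TCP position; "tcp_rot": TCP orientation; "wrist_force": force on the tool from outside, world axes, zero at the start; "moment": the same for the moment, N m; "gripper_width": finger opening in m; "grasp_force": force on a finger pad.
Only numpy, scipy, OpenCV 4.12 (cv2) and the standard library are available. Lean on these libraries where they do the work, as an engineer would, in place of code of your own. Each camera call takes 0.05 s, during which the arm holds its last target. There are 200 camera calls.

## Working session

There is one attempt and no reset: what is moved stays moved. The work goes in short steps, each a Python script; the robot and the scene stay as the last script left them, time stands still between calls to the robot, and variables do not carry over. Pictures are saved under pics/ and viewed, at most 10 in all, crops included, and the job is handed in when it is done.

```bash
ls; mkdir -p pics; python3 - <<'E'
from station import *
import cv2, numpy as np
ims=[]
for c in ["scene","side"]:
    p,d=viewer.read_camera(c); np.savez(f"pics/{c}0.npz",p=p,d=d)
    cv2.imwrite(f"pics/{c}0.png",p[:,:,::-1])
    i=viewer.camera_info(c); print(c,i)
    for n in ["block","slab","salt_mill","pepper_mill","mug","jar","spoon","bowl"]:
        print(n,[(np.round(r["at"],3).tolist(),round(r["score"],2)) for r in tip_of(c,n)])
print(env.sense()["t"])
E
```

```text
pics
scene {'intrinsics': array([[350.8468303 ,   0.        , 259.04239551],
       [  0.        , 350.8468303 , 188.35813431],
       [  0.        ,   0.        ,   1.        ]]), 'eye': array([0.85090676, 0.48667369, 0.85342488]), 'rotation': array([[-0.82624889, -0.46509241,  0.31780785],
       [ 0.56330122, -0.68005859,  0.46926757],
       [-0.00212483,  0.56675336,  0.82388477]])}
block [([0.298, 0.293, 0.0], 0.81), ([0.529, -0.02, 0.002], 0.73), ([0.299, -0.301, 0.002], 0.7)]
slab [([0.761, -0.071, 0.002], 0.98)]
salt_mill [([0.787, 0.037, 0.024], 0.55)]
pepper_mill [([0.776, -0.161, 0.028], 0.92)]
mug [([0.594, 0.221, -0.003], 0.77)]
jar [([0.539, -0.321, -0.003], 0.47)]
spoon [([0.721, 0.172, -0.004], 0.72), ([0.698, -0.318, -0.002], 0.62)]
bowl [([0.724, 0.171, -0.006], 0.6), ([0.526, -0.016, 0.001], 0.45)]
side {'intrinsics': array([[478.81512872,   0.        , 259.37295224],
       [  0.        , 478.81512872, 193.42645607],
       [  0.        ,   0.        ,   1.        ]]), 'eye': array([ 0.14628088, -0.89461953,  0.80809577]), 'rotation': array([[ 0.9211153 ,  0.23170177, -0.31282727],
       [-0.3892423 ,  0.56073614, -0.73079779],
       [ 0.00608642,  0.79491463,  0.60669077]])}
block [([0.303, 0.298, -0.003], 0.96), ([0.527, -0.02, 0.002], 0.95), ([0.301, -0.297, 0.001], 0.63)]
slab [([0.763, -0.071, -0.003], 0.59)]
salt_mill [([0.789, 0.032, 0.024], 0.87)]
pepper_mill [([0.776, -0.166, 0.03], 0.74), ([0.597, 0.221, -0.004], 0.15)]
mug [([0.597, 0.222, -0.002], 0.94)]
jar [([0.538, -0.323, 0.0], 0.73)]
spoon [([0.7, -0.316, 0.003], 0.74)]
bowl [([0.718, 0.168, 0.0], 0.85)]
0.9
```

View pics/scene0.png

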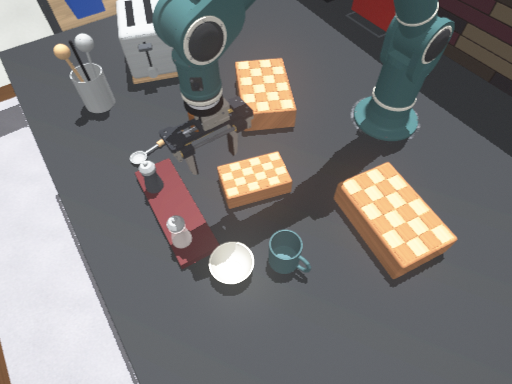

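View pics/side0.png

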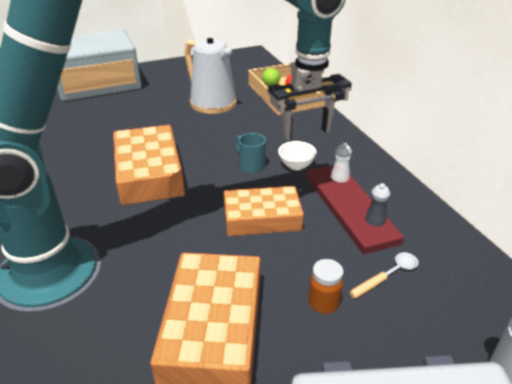

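The scene picture shows the small block at about (255,180), end-on to the red slab (175,210). The two larger boards are decoys, which matches the network's block at (0.528,-0.02). Next I'll measure block and slab yaw from depth.

```bash
cat > h.py <<'E'
from station import *
import cv2, numpy as np
def cloud(c,p,d):
    i=viewer.camera_info(c); K=i["intrinsics"]; v,u=np.mgrid[:d.shape[0],:d.shape[1]]
    X=np.stack([(u-K[0,2])/K[0,0]*d,-(v-K[1,2])/K[1,1]*d,-d],-1)@i["rotation"].T+i["eye"]
    return X
def rect(P):
    """min-area rectangle of xy points in a height band: centre, dims (short,long), yaw of long axis from +y"""
    (cx,cy),(w,h),a=cv2.minAreaRect((P*1000).astype(np.float32)); a=np.radians(a)
    if w>h: yaw=a-np.pi/2
    else: yaw=a
    yaw=(yaw+np.pi/2)%np.pi-np.pi/2
    return np.array([cx,cy])/1000,np.sort([w,h])/1000,yaw
def top(c,ctr,r,z,tol=.006,col=None,pd=None):
    p,d=pd if pd is not None else viewer.read_camera(c)
    X=cloud(c,p,d); m=(d>0)&(abs(X[...,2]-z)<tol)&(np.linalg.norm(X[...,:2]-np.array(ctr),axis=-1)<r)
    if col=="red": m&=(p[...,0]>1.8*p[...,1])&(p[...,0]>40)
    if col=="wood": m&=(p[...,0]>1.3*p[...,2])&(p[...,0]>110)
    m=cv2.morphologyEx(m.astype(np.uint8),cv2.MORPH_OPEN,np.ones((3,3)))
    n,l,s,_=cv2.connectedComponentsWithStats(m)
    if n<2: return None
    m=l==(1+np.argmax(s[1:,4]))
    return rect(X[m][:,:2])+(m.sum(),round(float(np.median(X[m][:,2])),4))
E
python3 - <<'E'
from h import *
for c in ["scene","side"]:
    f=np.load(f"pics/{c}0.npz"); pd=(f["p"],f["d"])
    print(c,"block",top(c,(.528,-.02),.14,.055,col="wood",pd=pd))
    print(c,"slab",top(c,(.762,-.071),.22,.026,col="red",pd=pd))
E
```

```text
scene block (array([ 0.52570276, -0.01748882]), array([0.12023029, 0.19048186]), np.float64(1.2849940012489176), np.int64(1461), 0.0548)
scene slab None
side block (array([ 0.52761426, -0.02282621]), array([0.1227389 , 0.18988945]), np.float64(1.287488983716158), np.int64(2236), 0.0546)
side slab (array([ 0.76039929, -0.07419241]), array([0.11192673, 0.34058929]), np.float64(-0.05694690622138232), np.int64(2742), 0.0251)
```

```bash
cat >> h.py <<'E'
C0=np.array([.5267,-.0202]); SL=np.array([.7604,-.0735]); SY=-.057
wrap=lambda a:(a+np.pi/2)%np.pi-np.pi/2
def block(ctr=C0):
    Q=[]
    for c in ["scene","side"]:
        r=top(c,ctr,.15,.055,col="wood")
        if r is not None: Q.append(r)
    ok=[r for r in Q if abs(r[1][0]-.12)<.007 and abs(r[1][1]-.19)<.008]
    if not ok: print("BAD VIEW",[(r[0],r[1],r[2]) for r in Q]); raise SystemExit
    y0=ok[0][2]; y=y0+np.mean([wrap(r[2]-y0) for r in ok])
    return np.mean([r[0] for r in ok],0),y,len(ok)
def R(yd):
    """tool down, closing axis along yd, taking the half turn nearer the present one"""
    cur=np.array(env.sense()["tcp_rot"])[:2,1]; yd=np.array(yd)/np.linalg.norm(yd)
    if yd@cur<0: yd=-yd
    y=np.array([*yd,0]); z=np.array([0,0,-1.]); return np.stack([np.cross(y,z),y,z],1)
def slabframe(c):
    d=c-SL; return np.array([d@[np.cos(SY),np.sin(SY)],d@[-np.sin(SY),np.cos(SY)]])
ZP,ZH=.016,.1
def turn(c,yaw,k,dth,L=.12,a=.078):
    s=np.sign(dth); e=np.array([-np.sin(yaw),np.cos(yaw)]); f=s*k*np.array([-e[1],e[0]])
    p0=c+k*a*e-f*(.06+.018+.010); p1=p0+f*(.010+L*abs(dth)); pb=p1-f*.012
    env.reach([*p0,ZH],R(f)); env.movel([*p0,ZP],rate=.2)
    env.movel([*p1,ZP],rate=.07); w=env.sense()["wrist_force"]
    env.movel([*pb,ZP],rate=.15); env.movel([*pb,ZH],rate=.25)
    return np.round(w,1)
def choose(c,yaw,s):
    e=np.array([-np.sin(yaw),np.cos(yaw)]); f1=s*np.array([-e[1],e[0]])
    return 1 if (C0-c)@f1>=0 else -1
E
python3 - <<'E'
from h import *
print(env.sense()["tcp_rot"]); effector.grasp(5)
c,y=C0,1.286
err=wrap(y-SY); print("err",err)
print(turn(c,y,1,-np.sign(err)*.18)); print(block(), env.sense()["t"])
E
```

```text
[[ 8.13174643e-05  9.99999997e-01 -3.33441489e-06]
 [ 9.99999996e-01 -8.13176248e-05 -4.81724139e-05]
 [-4.81726849e-05 -3.33049762e-06 -9.99999999e-01]]
err 1.343
[-0.3 -0.3  0.5]
(array([ 0.53427942, -0.0113026 ]), np.float64(1.1767992869598953), 2) 5.4583
```

```bash
python3 - <<'E'
from h import *
c,y=np.array([.5343,-.0113]),1.1768
for i in range(4):
    err=wrap(y-SY); s=-np.sign(err)
    if abs(err)<.12: break
    k=choose(c,y,s); w=turn(c,y,k,s*min(.36,abs(err)),L=.14)
    c,y,n=block(); print(k,w,c.round(4),round(float(wrap(y-SY)),3),n,"drift",np.round(c-C0,3),slabframe(c).round(3),env.sense()["t"])
    if np.linalg.norm(c-C0)>.032: print("drift stop"); break
E
```

```text
-1 [4.6 2.3 2.7] [ 0.5126 -0.0331] 0.929 1 drift [-0.014 -0.013] [-0.25   0.026] 8.8
1 [-4.  -0.3  0.1] [ 0.5377 -0.0172] 0.664 2 drift [0.011 0.003] [-0.226  0.043] 12.1333
-1 [ 4.1 -0.2  2.6] [ 0.5085 -0.0221] 0.373 2 drift [-0.018 -0.002] [-0.254  0.037] 15.4583
1 [-2.1  2.3  0.4] [ 0.538  -0.0256] 0.094 2 drift [ 0.011 -0.005] [-0.225  0.035] 18.7917
```

```bash
python3 - <<'E'
from h import *
u=np.array([np.cos(SY),np.sin(SY)]); v=np.array([-np.sin(SY),np.cos(SY)])
W=lambda x,y: SL+x*u+y*v
Y=.035; effector.release()
env.reach([*W(-.322,Y),ZH],R(v)); env.movel([*W(-.322,Y),ZP],rate=.2)
env.movel([*W(-.205,Y),ZP],rate=.06)
x=-.205
while x<-.176:
    x+=.002; env.movel([*W(x,Y),ZP],rate=.03); w=np.array(env.sense()["wrist_force"])[:2]@u
    print(round(x,3),round(slabframe(np.array(env.sense()["ee_pos"])[:2])[0],4),round(w,1),end=" | ")
    if w<-16: break
env.pause(.2)
c,y,n=block(W(-.12,Y)); print(c,wrap(y-SY),slabframe(c),n,env.sense()["t"],env.sense()["wrist_force"])
p,d=viewer.read_camera("scene"); cv2.imwrite("pics/s1.png",cv2.resize(p[120:300,110:350],None,fx=3,fy=3)[:,:,::-1])
E
```

```text
-0.203 -0.2053 -5.4 | -0.201 -0.2032 -5.5 | -0.199 -0.2012 -5.4 | -0.197 -0.1992 -5.5 | -0.195 -0.1971 -6.1 | -0.193 -0.1951 -5.5 | -0.191 -0.1931 -5.5 | -0.189 -0.1911 -5.5 | -0.187 -0.1891 -6.3 | -0.185 -0.1871 -5.3 | -0.183 -0.1856 -6.8 | -0.181 -0.1856 -12.0 | -0.179 -0.1857 -16.3 | [ 0.64701718 -0.03725858] 0.00047067743754203306 [-0.11526332  0.02972324] 2 27.5083 [-16.54199658   1.19720045  13.7675005 ]
```

View pics/s1.png

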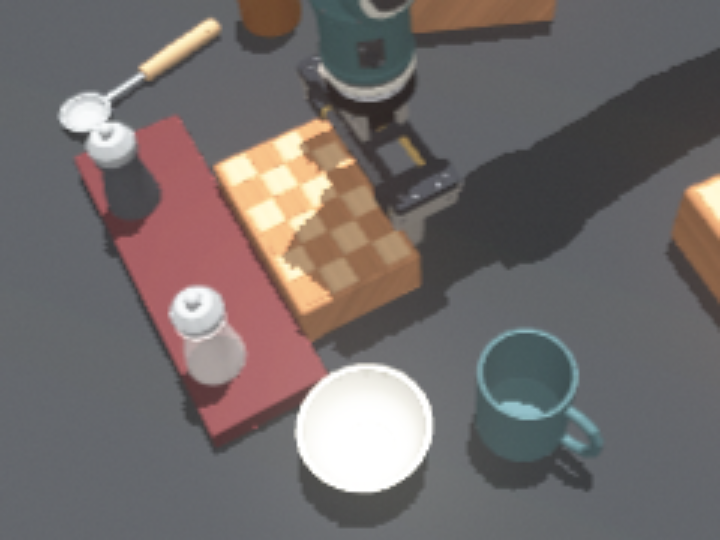

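The picture shows the block's long side, running from about (225,165) to (305,335), flush on the slab's front edge and within its ends. The fingers stalled at contact, and the measured angle is 0.0005 rad. I'll back off, check once more and hand in.

```bash
python3 - <<'E'
from h import *
u=np.array([np.cos(SY),np.sin(SY)]); p=np.array(env.sense()["ee_pos"])[:2]-.04*u
env.movel([*p,ZP+.004],rate=.08); env.movel([*p,.2],rate=.2)
c,y,n=block(np.array([.647,-.037])); print(wrap(y-SY),slabframe(c),n,env.sense()["t"],np.round(env.sense()["wrist_force"],1))
if abs(wrap(y-SY))<.03 and -.12<slabframe(c)[0]<-.109: print(workorder.finish_job())
E
```

```text
-0.005318968193263052 [-0.11514982  0.03036541] 2 29.4417 [ 1.  -0.3  0.6]
the job is handed in; nothing more can be done
None
```

The job is handed in at about 29 s: the block lies flush against the slab's front edge (measured 0.005 rad off parallel, gap near zero, 30 mm off the slab's middle line), and I saw no sign of the bystanders having moved, though I didn't re-measure them.

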